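# Set up the banding machine for a large bowl

## Robot

A 7-joint arm with a two-finger parallel gripper is mounted at the origin on the work surface. World frame = base frame: x ahead of the robot, y to its left, z up, the work surface at z = 0. Lengths are in m, angles in rad, forces in N, time in s.
With the tool pointing down it reaches from about 0.425 to 0.95 m from the base axis. Payload 16.7 kg.
Tool frame: the origin (TCP) lies at the very end of the fingers, on their centre line; the grasp point (between the pads) lies 19 mm behind it; z points along the fingers, y is the line along which they close (so a half turn about z gives the same grasp; the last joint's range is limited). The gripper opens to 94 mm and grips with 3 to 60 N. Pads are 16 mm wide; open, the fingers measure 119 mm over their backs; the gripper's body (75 mm by 177 mm) begins 78 mm behind the grasp point.
Start: joints at [1.014, 0.426, 0.074, 1.606, -0.034, 1.111, -0.067], TCP at [0.267, -0.62, 0.205] pointing down, gripper open.
Joint ranges: [-2.85, 2.85], [-0.5, 2.14], [-1.23, 1.37], [0.21, 2.46], [-1.02, 4.16], [0.16, 2.05], [-2.73, 2.73]. Speed limits (rad/s): [1.89, 1.89, 2.39, 2.39, 3.01, 3.01, 3.01].

## Interface

Orientations are given as a rotation vector (axis times angle).
In Python, from cell import sensors, cams, ticket, finder gives the robot as it stands. The module is installed in compiled form; this text tells all that it offers.
- The arm moves only by the shell command python3 -m handwheel 'ROWS'. ROWS is JSON, a list of rows, each an object with "xyz": the shift along the world's x, y, z scaled (see below), a list of three; "twist": the turn, a rotation vector about the world's x, y, z scaled (see below), a list of three; "fingers": the opening, from 0 (shut) to 1 (fully open). In form: [{"xyz": [dx, dy, dz], "twist": [rx, ry, rz], "fingers": fingers}, ...]. A call has 1 to 8 rows; each row shifts and turns the commanded pose from where the row before left it; what a row does not reach is not made up. The controller multiplies each number of a shift by 0.04 m and each number of a turn by 0.12 rad. A row lasts 1/12 s, in which the tool goes at most 41.7 mm and 7.16 degrees, less where a joint would pass 70% of its speed; a pose out of reach is approached as far as the arm can. A call with a number of a shift or a turn outside -1 to 1 is refused whole. A call with a gripper value outside its range is refused whole. The fingers move at their own pace and stop on an object; the grip force is fixed at half the most. Time passes only in rows, so rows that do not move let the fingers close. It gives the time, the measured TCP pose, the force, the opening and the grip force at its end, in the units of the state.
- sensors.observe(): the state, without advancing time (a new reading comes with each control period).
- cams.grab_frame(name): name is "scene" or "top"; returns the picture (400x640x3 uint8, red, green, blue); there is no depth.
- cams.get_calibration(name): a dict with "fx", "fy", "cx", "cy" (pixels), "view" (4x4, takes a point from world to camera coordinates). Camera axes: x right, y down, z forward; pixel columns grow to the right and rows downward; lengths in m; the calibration is good to about 2 mm. A picture is of the moment at which its call begins. get_calibration takes no time and is no camera call.
- ticket.hand_in(): hands the job in; it is judged then, once.
Trained networks look in the newest picture that a camera, given by its name, has taken for a name from the list of things; names that differ only in an ending like _2 or _b are one class to them, and where a whole thing is asked for, a point or a joint stands for the part that bears it (a point fixed in the world has none). Each returns a list of dicts, best first, with "score" (0 to 1); they miss things now and then, are a little off and sometimes report something else, mostly with a low value. They report only what shows in the picture. A call takes as long as a camera call.
- finder.outline_of(camera, thing): "mask" (400x640 bool, what is visible of it) and "rect" ([centre column, centre row, width, height] in pixels, round what is visible of it).
The state is a dict: "time": time; "joint_positions": joint angles; "dq": joint speeds; "joint_torque": joint torques, N m; "tcp_pos": TCP position; "ee_rot": TCP orientation; "contact_force": force on the tool from outside, world axes, zero at the start; "torque": the same for the moment, N m; "gripper_width": opening from 0.0 (shut) to 1.0 (fully open); "grip_force": force on a finger pad.
Only numpy, scipy, OpenCV 4.12 (cv2) and the standard library are available. Lean on these libraries where they do the work, as an engineer would, in place of code of your own. Each camera call takes 0.05 s, during which the arm holds its last target. There are 200 camera calls.

## Task

Get the banding machine ready to decorate the large bowl. First slide the transport lock fully to its open end stop so that it clears the spigot, then slide the rest post outward to the stop at the large size mark, then push the tall clay chuck, flange down, fully home on the spigot, and last set the large bowl upright and centred on top of the chuck and let go. Leave the short chuck and the small bowl where they stand.

Things in the scene. Friction and masses are not known exactly. Their poses are not given: they have to be found in the camera images.
- machine: banding machine, a grey box fixed to the bench, 190 (x) x 280 (y) mm, flat top at 60 mm, highest part 190 mm; origin at the centre of its underside. Its -x side (round black dial) faces the robot within 0.25 rad. On top: wheel head with upright spigot in the middle; lock track with the black lock grip on the robot's side; size track with the tall metal rest post on the -y side. Both run along y.
- seat (a point): point on the spigot axis at the foot of the spigot, on the top face of the wheel head (76 mm across), 74 mm above the bench; z up, axes as the machine's. The steel spigot is 30 mm in diameter and stands 45 mm above this point, its top 12 mm tapering to 16 mm.
- lock_slide (a joint): position of the transport lock along the machine's +y (m): 0 = locked, its arm lies over the spigot; 0.11 = open end stop
- lock_grip (a point): centre of the top of the lock's black grip block, 136 mm above the bench; axes as the machine's. The block is 30 (x) x 24 (y, its sliding direction) mm, 67 mm high. From it a flat steel arm 18 mm wide runs 78 mm along machine +x to a 40 mm round cap just above the spigot, 123 to 129 mm above the bench. It slides with about 3 N.
- size_slide (a joint): position of the rest post along the machine's -y, away from the spigot (m): 0 = small, 60 mm from the spigot axis; 0.06 = end stop at the large mark (bigger ring on the housing), 120 mm from the spigot axis
- rest_top (a point): centre of the top face of the rest post, 190 mm above the bench; axes as the machine's. The post is a plain upright aluminium bar, 28 mm along x, 16 mm along y (its sliding direction) and 100 mm of its height is free to grip. It slides with about 3 N.
- chuck: the tall chuck, a loose fired-clay tube standing upright: 80 mm high, 56 mm outside, bore 34 mm right through, with a flange 72 mm across and 10 mm thick at its foot; origin at the centre of its underside, z up. About 0.3 kg.
- chuck_top (a point): centre of the top end of the tall chuck, 80 mm above its underside
- bowl: the large bowl, pale fired clay, standing upright: 124 mm across the rim, 62 mm high, flat foot 54 mm across, wall 6 mm thick and nearly upright for the top 30 mm; origin at the centre of the underside of its foot, z up. About 0.25 kg.
- chuck_short: the short chuck, not used: like the tall one but 50 mm high
- bowl_small: the small bowl, not used: 88 mm across, 42 mm high

How it is judged:
On the way, in this order (a step that is already met when the one before it is completed fails the run):
1. the transport lock is at its open end stop (within 3 mm) (value of joint lock_slide above 0.107 m), for 0.2 s.
2. the rest post is at the large end stop (within 3 mm), the lock still open (value of joint lock_slide above 0.107 m and value of joint size_slide above 0.057 m), for 0.2 s.
3. the tall chuck is fully home on the spigot, its foot within 3 mm of the wheel head, with lock and rest post still at their stops (all of step 2 and z of chuck in the frame of seat between -0.003 and 0.003 m and horizontal distance between chuck and seat below 0.005 m and angle between chuck's own z axis and vertical below 0.06 rad), for 0.2 s.
4. the large bowl stands on the chuck, released (z of bowl in the frame of chuck_top between -0.004 and 0.004 m and horizontal distance between bowl and chuck_top below 0.01 m and angle between bowl's own z axis and vertical below 0.08 rad and contact force between bowl and the fingers below 0.1 N), for 0.2 s.
At the end, for the whole second after the job is handed in: Lock within 3 mm of its open stop, rest post within 3 mm of its large stop; tall chuck upright on the spigot, foot within 3 mm of the wheel head; large bowl upright (within 0.08 rad), its foot flat on the chuck's top, centred within 10 mm, released and at rest (all of step 3 and all of step 4 and linear speed of each of bowl, chuck below 0.02 m/s); the robot touches nothing.
It fails at once if the short chuck or the small bowl, which are not used, is moved by more than 30 mm (distance of any of chuck_short, bowl_small from where it was at the start of the episode above 0.03 m).
It also fails if it takes over 72 s, if anything falls off the work surface, if the arm or the gripper's body presses on something with over 40 N, if the wrist force passes 120 N, or if a joint passes its speed limit or range.

## Working session

There is one attempt and no reset: what is moved stays moved. The work goes in short steps, Python scripts to look and compute and a shell command to move; the robot and the scene stay as the last step left them, time stands still between calls to the robot, and variables do not carry over. Pictures are saved under pics/ and viewed, at most 10 in all, crops included, and the job is handed in when it is done.

```bash
mkdir -p pics; cat > h.py <<'E'
import numpy as np, cv2
from cell import sensors, cams, ticket, finder
def save(cam,fn,crop=None,scale=1):
    im=cams.grab_frame(cam)[:,:,::-1]
    if crop: im=im[crop[1]:crop[3],crop[0]:crop[2]]
    if scale!=1: im=cv2.resize(im,None,fx=scale,fy=scale,interpolation=cv2.INTER_CUBIC)
    cv2.imwrite('pics/'+fn,im)
def ray(cam,u,v):
    c=cams.get_calibration(cam);V=np.array(c['view']);R,t=V[:3,:3],V[:3,3]
    d=R.T@np.array([(u-c['cx'])/c['fx'],(v-c['cy'])/c['fy'],1.]);return -R.T@t,d
def atz(cam,u,v,z):
    o,d=ray(cam,u,v);return o+d*(z-o[2])/d[2]
def proj(cam,p):
    c=cams.get_calibration(cam);V=np.array(c['view']);q=V[:3,:3]@np.asarray(p)+V[:3,3]
    return np.array([c['fx']*q[0]/q[2]+c['cx'],c['fy']*q[1]/q[2]+c['cy']])
E
python3 - <<'E'
from h import *
np.set_printoptions(precision=4,suppress=True)
a=cams.grab_frame('scene');b=cams.grab_frame('top')
cv2.imwrite('pics/s0.png',a[:,:,::-1]);cv2.imwrite('pics/t0.png',b[:,:,::-1])
for c in ('scene','top'):
    o,_=ray(c,0,0);print(c,o,cams.get_calibration(c)['fx'])
    for n in ('machine','lock_grip','rest_top','chuck','chuck_short','bowl','bowl_small'):
        for r in finder.outline_of(c,n)[:2]:
            print(c,n,round(r['score'],2),np.round(r['rect'],1))
s=sensors.observe();print(s['time'],s['tcp_pos'],s['ee_rot'],s['gripper_width'])
E
```

```text
scene [1.0079 0.5825 0.942 ] 384.0644984717868
scene machine 0.6 [314.  239.2 102.  104.9]
scene lock_grip 0.75 [323.9 217.4  36.9  28.7]
scene rest_top 0.65 [298.4 203.2  15.8  30. ]
scene chuck 0.78 [240.3 180.9  20.   33. ]
scene chuck_short 0.85 [371.2 330.1  28.   33.6]
scene bowl 0.91 [426.2 285.8  45.   47.5]
scene bowl 0.73 [323.2 217.2  37.3  27.5]
scene bowl_small 0.72 [275.  162.8  26.6  17.1]
top [0.4338 0.0136 1.1482] 386.00079056666846
top machine 0.59 [313.6 193.6 108.1  82. ]
top lock_grip 0.76 [309.  199.9  17.7  42.5]
top chuck 0.76 [431.8 179.7  29.7  28.2]
top chuck_short 0.93 [208.4 172.3  29.1  25.8]
top bowl 0.82 [201.1 234.6  43.6  44. ]
top bowl_small 0.95 [442.6 230.8  27.8  32.5]
0.8 [ 0.267  -0.6199  0.2055] [-3.0768 -0.6345 -0.    ] 0.9994051703493406
```

View pics/s0.png

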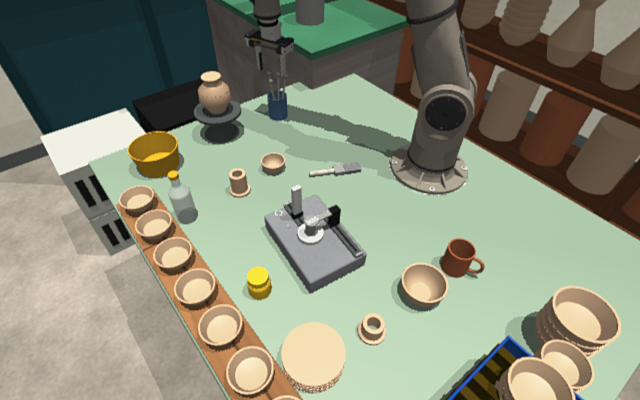

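View pics/t0.png

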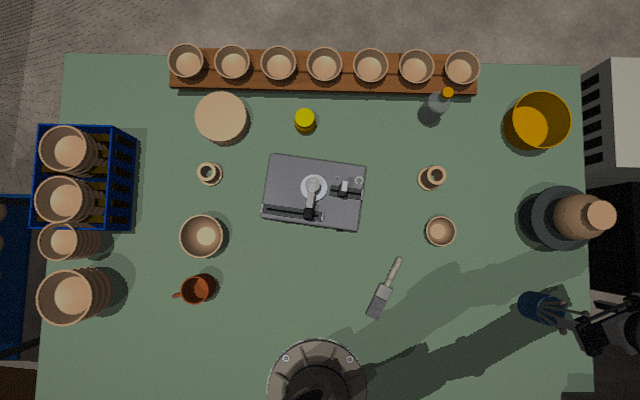

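Scene view: machine around (315,240), tall chuck (240,181), large bowl (425,286), short chuck (372,330), small bowl (273,163). The networks agree with both pictures, though the second 'bowl' hit is the lock. Next I fit poses by projecting the known solids onto the masks.

```bash
cat > fit.py <<'E'
from h import *
from scipy.optimize import minimize, least_squares
th=np.linspace(0,2*np.pi,60)
def solid(prof): return np.array([[r*np.cos(a),r*np.sin(a),z] for r,z in prof for a in th])
SOL={'chuck':solid([(.036,0),(.036,.01),(.028,.08)]),'chuck_short':solid([(.036,0),(.036,.01),(.028,.05)]),
'bowl':solid([(.027,0),(.062,.032),(.062,.062)]),'bowl_small':solid([(.020,0),(.044,.02),(.044,.042)])}
def fitrev(n,z0=0,cams_=('scene','top')):
    out=[];obs=[]
    for c in cams_:
        L=finder.outline_of(c,n)
        if not L: continue
        m=L[0]['mask'];v,u=np.nonzero(m)
        obs.append((c,np.array([u.min(),u.max()+1,v.min(),v.max()+1],float)-.5+.0))
    P=SOL[n]
    def res(p,o):
        r=[]
        for c,b in o:
            q=np.array([proj(c,x+[p[0],p[1],z0]) for x in P])
            r+=list(np.array([q[:,0].min(),q[:,0].max(),q[:,1].min(),q[:,1].max()])-b)
        return r
    for o in [obs]+[[x] for x in obs]:
        s=least_squares(res,atz(o[0][0],o[0][1][:2].mean(),o[0][1][2:].mean(),z0+.04)[:2],args=(o,))
        print(n,[x[0] for x in o],np.round(s.x,4),'res',np.round(s.fun,1))
E
cat > a.py <<'E'
from fit import *
for c in ('scene','top'): cams.grab_frame(c)
for n in SOL: fitrev(n)
box=np.array([[sx*.095,sy*.14,z] for sx in(-1,1) for sy in(-1,1) for z in(0,.06)])
M=finder.outline_of('top','machine')[0]['mask']; S=finder.outline_of('scene','machine')[0]['mask']
print(M.sum(),S.sum())
def w(p,b):
    R=np.array([[np.cos(p[2]),-np.sin(p[2]),0],[np.sin(p[2]),np.cos(p[2]),0],[0,0,1]]);return b@R.T+[p[0],p[1],0]
def cost(p,o):
    t=0
    for c,m in o:
        q=np.array([proj(c,x) for x in w(p,box)])
        h=cv2.convexHull(q.astype(np.float32))
        im=np.zeros((400,640),np.uint8);cv2.fillConvexPoly(im,np.round((h+.0)*16).astype(np.int32),1,shift=4)
        t+=((im>0)!=m).sum()
    return t
p0=atz('top',313,193,.06)
for o in ([('top',M)],[('scene',S)],[('top',M),('scene',S)]):
    s=minimize(cost,[p0[0],p0[1],-.1],args=(o,),method='Nelder-Mead',options=dict(initial_simplex=[[p0[0],p0[1],-.1],[p0[0]+.02,p0[1],-.1],[p0[0],p0[1]+.02,-.1],[p0[0],p0[1],.1]]))
    print([x[0] for x in o],s.x,s.fun)
p=s.x
im=cams.grab_frame('top')[:,:,::-1].copy();k=5;x0,y0=250,140
im=cv2.resize(im[y0:y0+110,x0:x0+130],None,fx=k,fy=k,interpolation=cv2.INTER_CUBIC)
def draw(P,col):
    q=[((proj('top',x)+.5-[x0,y0])*k) for x in w(p,np.array(P))]
    cv2.polylines(im,[np.round(q).astype(np.int32)],True,col,1)
draw([[-.095,-.14,.06],[-.095,.14,.06],[.095,.14,.06],[.095,-.14,.06]],(0,255,0))
draw([[.038*np.cos(a),.038*np.sin(a),.074] for a in th],(0,0,255))
draw([[.02*np.cos(a),.02*np.sin(a),.129] for a in th],(255,0,0))
draw([[sx*.014,-.06+sy*.008,.19] for sx,sy in((-1,-1),(-1,1),(1,1),(1,-1))],(0,255,255))
draw([[-.078+sx*.015,sy*.012,.136] for sx,sy in((-1,-1),(-1,1),(1,1),(1,-1))],(255,0,255))
cv2.imwrite('pics/m1.png',im)
E
python3 a.py
```

```text
Traceback (most recent call last):
  File "a.py", line 3, in <module>
    for n in SOL: fitrev(n)
                  ~~~~~~^^^
  File "fit.py", line 22, in fitrev
    s=least_squares(res,atz(o[0][0],o[0][1][:2].mean(),o[0][1][2:].mean(),z0+.04)[:2],args=(o,))
  File "fit.py", line 18, in res
    q=np.array([proj(c,x+[p[0],p[1],z0]) for x in P])
                ~~~~^^^^^^^^^^^^^^^^^^^^
  File "h.py", line 14, in proj
    c=cams.get_calibration(cam);V=np.array(c['view']);q=V[:3,:3]@np.asarray(p)+V[:3,3]
ValueError: time passes only in moves, steps and waits
```

```bash
sed -i 's/cams.get_calibration(cam)/CAL[cam]/' h.py; sed -i "2a CAL={c:cams.get_calibration(c) for c in ('scene','top')}" h.py; python3 a.py
```

```text
chuck ['scene', 'top'] [ 0.6151 -0.3204] res [-0.2  1.  -2.2 -0.1 -0.9  0.2 -1.2 -0.2]
chuck ['scene'] [ 0.6189 -0.3165] res [-0.6  0.6 -1.2  1. ]
chuck ['top'] [ 0.6131 -0.3213] res [-0.6  0.5 -0.5  0.5]
chuck_short ['scene', 'top'] [0.6151 0.3353] res [ 0.2  0.9 -1.   0.1 -0.7  0.9 -1.5 -0.1]
chuck_short ['scene'] [0.6171 0.3352] res [-0.4  0.3 -0.6  0.6]
chuck_short ['top'] [0.6127 0.3356] res [-0.8  0.8 -0.7  0.7]
bowl ['scene', 'top'] [0.4294 0.3368] res [-0.8  1.5 -1.2  1.  -1.2  1.9 -1.   0.6]
bowl ['scene'] [0.4301 0.3361] res [-1.1  1.1 -1.2  0.9]
bowl ['top'] [0.4288 0.3378] res [-1.5  1.6 -0.8  0.8]
bowl_small ['scene', 'top'] [ 0.4582 -0.3448] res [ 0.1 -0.2 -1.  -1.5 -1.4  0.3 -0.2 -0.5]
bowl_small ['scene'] [ 0.462  -0.3389] res [ 0.1 -0.1  0.2 -0.2]
bowl_small ['top'] [ 0.4573 -0.3463] res [-0.9  0.9  0.1 -0.1]
6521 5811
['top'] [ 0.56032847  0.02286923 -0.1401348 ] 254.0
['scene'] [ 0.56057755  0.01803648 -0.13233354] 588.0
['top', 'scene'] [ 0.55994925  0.02207056 -0.12379931] 912.0
```

View pics/m1.png

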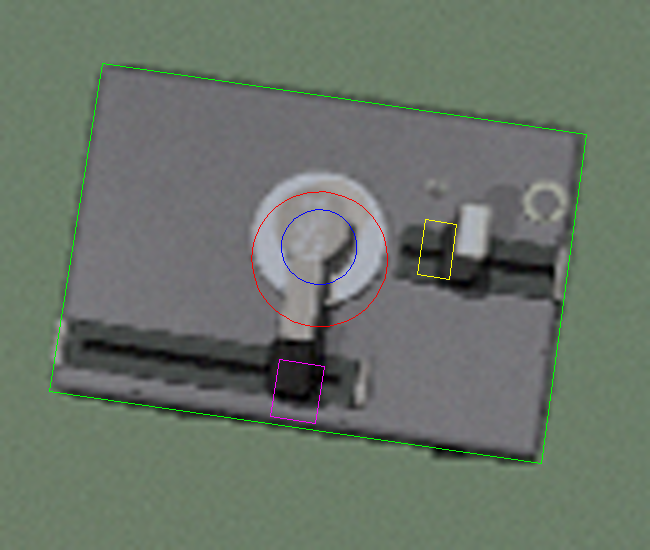

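The box outline fits (yaw ≈ -0.13), but the wheel head sits ~8 mm further from the robot than the box centre. The crop shows the wheel head centre at (318,238), the cap at (319,236), the post top at (474,218) and the grip at (297,368). I'll measure these directly.

```bash
cat > b.py <<'E'
from fit import *
for c in ('scene','top'): cams.grab_frame(c)
f=lambda x,y:(250+x/5-.5,140+y/5-.5)
for n,(x,y),z in (('head',(318,238),.074),('cap',(319,236),.129),('post',(474,218),.19),('griptop',(297,358),.136)):
    print(n,np.round(atz('top',*f(x,y),z),4))
ims=[]
for n,c,x0,y0,w,h,k in (('s','scene',260,170,110,120,5),):
    im=cams.grab_frame(c)[y0:y0+h,x0:x0+w,::-1]
    im=cv2.resize(im,None,fx=k,fy=k,interpolation=cv2.INTER_CUBIC)
    p=[.5676,.0227,-.13]
    R=np.array([[np.cos(p[2]),-np.sin(p[2])],[np.sin(p[2]),np.cos(p[2])]])
    def draw(P,col):
        q=[]
        for X in P: 
            xy=R@np.array(X[:2])+p[:2]; q.append((proj(c,[*xy,X[2]])+.5-[x0,y0])*k)
        cv2.polylines(im,[np.round(q).astype(np.int32)],True,col,1)
    draw([[.038*np.cos(a),.038*np.sin(a),.074] for a in th],(0,0,255))
    draw([[.02*np.cos(a),.02*np.sin(a),.129] for a in th],(255,0,0))
    draw([[sx*.014,-.06+sy*.008,.19] for sx,sy in((-1,-1),(-1,1),(1,1),(1,-1))],(0,255,255))
    draw([[-.078+sx*.015,sy*.012,.136] for sx,sy in((-1,-1),(-1,1),(1,1),(1,-1))],(255,0,255))
    cv2.imwrite('pics/m2.png',im)
E
python3 b.py
```

```text
head [0.5716 0.0231 0.074 ]
cap [0.5656 0.0221 0.129 ]
post [ 0.5685 -0.0559  0.19  ]
griptop [0.4999 0.0321 0.136 ]
```

View pics/m2.png

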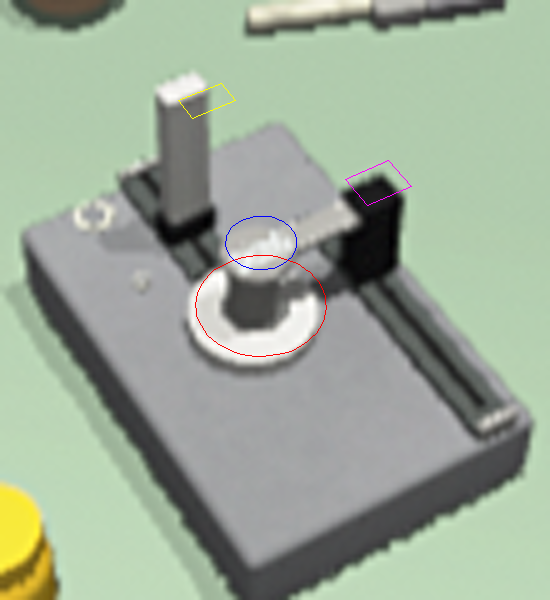

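Scene overlay: post top seen at (182,90), ~25 px beyond the size-0 overlay, so it starts partway out. The grip (375,187) and cap (260,248) lie close to their overlays. Next is a joint fit of seat, yaw and size.

```bash
cat > c.py <<'E'
from fit import *
ft=lambda x,y:np.array((250+x/5-.5,140+y/5-.5)); fs=lambda x,y:np.array((260+x/5-.5,170+y/5-.5))
O=[('top',ft(318,238),'head'),('top',ft(319,236),'cap'),('top',ft(474,218),'post'),('top',ft(297,358),'grip'),
('scene',fs(258,307),'head'),('scene',fs(261,246),'cap'),('scene',fs(182,90),'post'),('scene',fs(375,187),'grip')]
def pt(p,n):
    x,y,a,s,l=p
    L={'head':(0,0,.074),'cap':(0,l,.129),'post':(0,-.06-s,.19),'grip':(-.085,l,.136)}[n]
    return [x+np.cos(a)*L[0]-np.sin(a)*L[1],y+np.sin(a)*L[0]+np.cos(a)*L[1],L[2]]
def res(p): return np.array([proj(c,pt(p,n))-uv for c,uv,n in O]).ravel().tolist()+[(p[2]+.132)/.01]
s=least_squares(res,[.568,.023,-.13,.01,0]);print(np.round(s.x,4));print(np.round(s.fun,1))
for n in('head','grip','post'):print(n,np.round(pt(s.x,n),4))
E
python3 c.py
```

```text
[ 5.742e-01  2.320e-02 -1.263e-01  1.800e-02 -4.000e-04]
[-0.  -1.  -0.2 -3.2 -0.7  1.6 -0.6  3.8 -1.2  0.6 -1.9  0.3 -0.1 -0.7
  0.8 -0.9  0.6]
head [0.5742 0.0232 0.074 ]
grip [0.4899 0.0336 0.136 ]
post [ 0.5644 -0.0542  0.19  ]
```

```bash
sed -i "s/x,y,a,s,l=p/x,y,a,s,l,d,e=p/; s/'post':(0,/'post':(e,/; s/'grip':(-.085/'grip':(-d/; s/.01,0\])/.01,0,.078,0])/" c.py; sed -i "s/+\[(p\[2\]+.132)\/.01\]/+[(p[2]+.132)\/.01,(p[5]-.078)\/.004]/" c.py; python3 c.py
```

```text
[ 0.5694  0.0234 -0.1327  0.0172 -0.      0.0739  0.008 ]
[-0.1  0.7 -0.4 -1.4 -0.7  0.5 -0.4  1.4  0.1 -0.1 -0.4 -0.4 -0.9 -0.3
 -0.9  0.  -0.1 -1. ]
head [0.5694 0.0234 0.074 ]
grip [0.4962 0.0331 0.136 ]
post [ 0.5672 -0.0542  0.19  ]
```

```bash
python3 -m handwheel '[{"xyz":[0,0,0.8],"twist":[0,0,-0.2],"fingers":1},{"xyz":[0,0,0.8],"twist":[0,0,-0.2],"fingers":1},{"xyz":[0.2,0.5,0.6],"twist":[0,0,-0.2],"fingers":1},{"xyz":[0.3,0.8,0.2],"twist":[0,0,-0.2],"fingers":1},{"xyz":[0.3,0.8,0],"twist":[0,0,-0.2],"fingers":1},{"xyz":[0.3,0.8,0],"twist":[0,0,-0.2],"fingers":1},{"xyz":[0.3,0.8,0],"twist":[0,0,-0.2],"fingers":1},{"xyz":[0.3,0.8,0],"twist":[0,0,-0.2],"fingers":1}]'; python3 -m handwheel '[{"xyz":[0.3,0.8,0],"twist":[0,0,-0.4],"fingers":1},{"xyz":[0.3,0.8,0],"twist":[0,0,-0.4],"fingers":1},{"xyz":[0.3,0.8,0],"twist":[0,0,-0.4],"fingers":1},{"xyz":[0.3,0.8,0],"twist":[0,0,-0.4],"fingers":1},{"xyz":[0.3,0.8,0],"twist":[0,0,-0.4],"fingers":1},{"xyz":[0.3,0.8,0],"twist":[0,0,-0.3],"fingers":1},{"xyz":[0.3,0.8,0],"twist":[0,0,-0.3],"fingers":1},{"xyz":[0.3,0.8,0],"twist":[0,0,-0.3],"fingers":1}]'
```

```text
time: 2.47
tcp_pos: [0.3353, -0.4383, 0.3016]
ee_rot: [3.123, 0.335, 0.0]
contact_force: [1.2, -0.5, 0.5]
gripper_width: 0.998
grip_force: 0.0
time: 3.13
tcp_pos: [0.4313, -0.1823, 0.3018]
ee_rot: [3.134, -0.212, 0.001]
contact_force: [0.2, 0.2, -0.6]
gripper_width: 0.999
grip_force: 0.0
```

```bash
python3 -m handwheel '[{"xyz":[0.27,0.9,0],"twist":[0,0,0],"fingers":1},{"xyz":[0.27,0.9,0],"twist":[0,0,0],"fingers":1},{"xyz":[0.27,0.9,0],"twist":[0,0,0],"fingers":1},{"xyz":[0.27,0.9,0],"twist":[0,0,0],"fingers":1},{"xyz":[0.27,0.9,0],"twist":[0,0,0],"fingers":1},{"xyz":[0.27,0.9,0],"twist":[0,0,0],"fingers":1},{"xyz":[0,0,-0.9],"twist":[0,0,0],"fingers":1},{"xyz":[0,0,-0.9],"twist":[0,0,0],"fingers":1}]'; python3 - <<'E'
from h import *
save('scene','a1.png',(220,100,420,280),4)
E
```

```text
time: 3.8
tcp_pos: [0.4973, 0.0347, 0.23]
ee_rot: [-3.134, 0.203, -0.007]
contact_force: [0.6, -1.2, -0.9]
gripper_width: 1.004
grip_force: 0.0
```

View pics/a1.png

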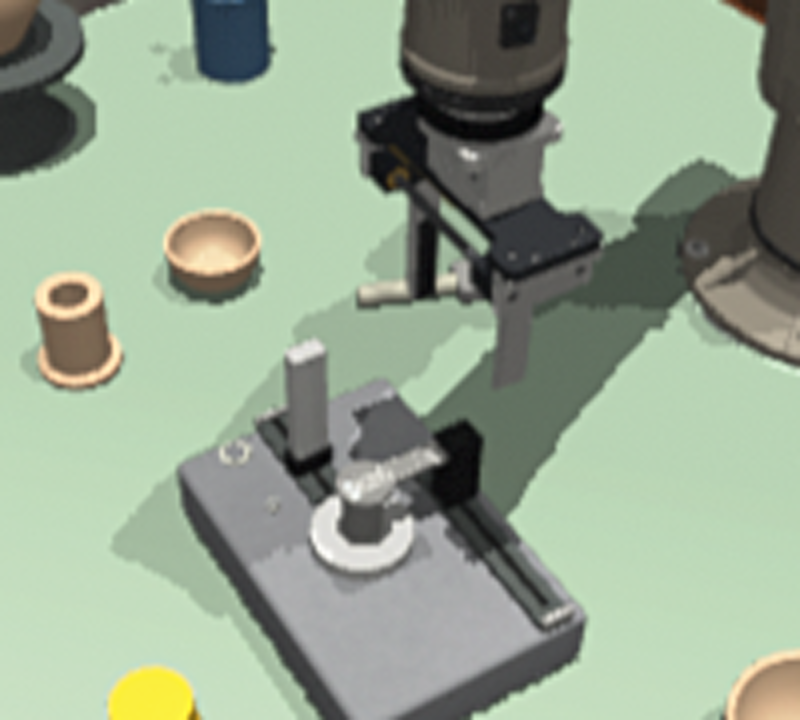

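The open gripper hangs straight over the black grip at (458,450), fingers at (425,250) and (512,345) straddling it along the track. I'll go down and close.

```bash
python3 -m handwheel '[{"xyz":[0,0,-0.9],"twist":[0,0,0],"fingers":1},{"xyz":[0,0,-0.9],"twist":[0,0,0],"fingers":1},{"xyz":[0,0,-0.9],"twist":[0,0,0],"fingers":1},{"xyz":[0,0,-0.4],"twist":[0,0,0],"fingers":1},{"xyz":[0,0,0],"twist":[0,0,0],"fingers":0.1},{"xyz":[0,0,0],"twist":[0,0,0],"fingers":0.1},{"xyz":[0,0,0],"twist":[0,0,0],"fingers":0.1},{"xyz":[0,0,0],"twist":[0,0,0],"fingers":0.1}]';  python3 -m handwheel '[{"xyz":[0,0,0],"twist":[0,0,0],"fingers":0.1},{"xyz":[0,0,0],"twist":[0,0,0],"fingers":0.1},{"xyz":[0,0,0],"twist":[0,0,0],"fingers":0.1},{"xyz":[0,0,0],"twist":[0,0,0],"fingers":0.1}]'
```

```text
time: 4.52
tcp_pos: [0.497, 0.0321, 0.1073]
ee_rot: [-3.134, 0.21, -0.004]
contact_force: [0.5, 0.2, -0.4]
gripper_width: 0.751
grip_force: 0.0
time: 4.85
tcp_pos: [0.496, 0.0321, 0.1058]
ee_rot: [-3.135, 0.209, -0.001]
contact_force: [0.0, -0.5, -1.0]
gripper_width: 0.466
grip_force: 0.0
```

```bash
python3 -m handwheel '[{"xyz":[0,0,0],"twist":[0,0,0],"fingers":0.1},{"xyz":[0,0,0],"twist":[0,0,0],"fingers":0.1},{"xyz":[0,0,0],"twist":[0,0,0],"fingers":0.1},{"xyz":[0,0,0],"twist":[0,0,0],"fingers":0.1},{"xyz":[0,0,0],"twist":[0,0,0],"fingers":0.1}]'
```

```text
time: 5.27
tcp_pos: [0.4959, 0.0324, 0.1055]
ee_rot: [-3.134, 0.208, -0.0]
contact_force: [0.7, 3.2, 1.1]
gripper_width: 0.252
grip_force: 30.0
```

```bash
python3 -m handwheel '[{"xyz":[0.05,0.4,0],"twist":[0,0,0],"fingers":0.1},{"xyz":[0.05,0.4,0],"twist":[0,0,0],"fingers":0.1},{"xyz":[0.05,0.4,0],"twist":[0,0,0],"fingers":0.1},{"xyz":[0.05,0.4,0],"twist":[0,0,0],"fingers":0.1},{"xyz":[0.05,0.4,0],"twist":[0,0,0],"fingers":0.1},{"xyz":[0.05,0.4,0],"twist":[0,0,0],"fingers":0.1},{"xyz":[0.02,0.15,0],"twist":[0,0,0],"fingers":0.1},{"xyz":[0.0,0.0,0],"twist":[0,0,0],"fingers":0.1}]';python3 -m handwheel '[{"xyz":[0.01,0.1,0],"twist":[0,0,0],"fingers":0.1},{"xyz":[0.01,0.1,0],"twist":[0,0,0],"fingers":0.1},{"xyz":[0,0,0],"twist":[0,0,0],"fingers":0.1}]'
```

```text
time: 5.93
tcp_pos: [0.5085, 0.1356, 0.1055]
ee_rot: [-3.134, 0.206, 0.0]
contact_force: [-3.8, 3.6, 6.0]
gripper_width: 0.257
grip_force: 30.0
time: 6.18
tcp_pos: [0.5091, 0.1406, 0.1055]
ee_rot: [3.133, -0.21, -0.001]
contact_force: [-3.9, -3.9, 8.2]
gripper_width: 0.257
grip_force: 30.0
```

```bash
python3 -m handwheel '[{"xyz":[0.01,0.1,0],"twist":[0,0,0],"fingers":0.1},{"xyz":[0.0,0.1,0],"twist":[0,0,0],"fingers":0.1},{"xyz":[0,0,0],"twist":[0,0,0],"fingers":0.1}]'; python3 -m handwheel '[{"xyz":[0.0,0.1,0],"twist":[0,0,0],"fingers":0.1},{"xyz":[0,0,0],"twist":[0,0,0],"fingers":0.1},{"xyz":[0,0,0],"twist":[0,0,0],"fingers":0.1}]'
```

```text
time: 6.43
tcp_pos: [0.5091, 0.1409, 0.1052]
ee_rot: [3.123, -0.218, -0.005]
contact_force: [-8.0, -42.5, 26.7]
gripper_width: 0.257
grip_force: 30.0
time: 6.68
tcp_pos: [0.5092, 0.1416, 0.1051]
ee_rot: [3.119, -0.221, -0.005]
contact_force: [-8.9, -59.6, 34.0]
gripper_width: 0.269
grip_force: 30.0
```

```bash
python3 -m handwheel '[{"xyz":[0,-0.15,0],"twist":[0,0,0],"fingers":0.6},{"xyz":[0,0,0],"twist":[0,0,0],"fingers":0.6},{"xyz":[0,0,0],"twist":[0,0,0],"fingers":0.6},{"xyz":[0,0,0],"twist":[0,0,0],"fingers":0.6},{"xyz":[0,0,0.9],"twist":[0,0,0],"fingers":0.6},{"xyz":[0,0,0.9],"twist":[0,0,0],"fingers":0.6},{"xyz":[0,0,0.9],"twist":[0,0,0],"fingers":0.6},{"xyz":[0,0,0.9],"twist":[0,0,0],"fingers":0.6}]';  python3 -m handwheel '[{"xyz":[0.3,-0.9,0],"twist":[0,0,0],"fingers":0.6},{"xyz":[0.3,-0.9,0],"twist":[0,0,0],"fingers":0.6},{"xyz":[0.3,-0.9,0],"twist":[0,0,0],"fingers":0.6},{"xyz":[0.3,-0.9,0],"twist":[0,0,0],"fingers":0.6},{"xyz":[0.25,-0.9,0],"twist":[0,0,0],"fingers":0.6},{"xyz":[0,-0.35,0],"twist":[0,0,0],"fingers":0.6},{"xyz":[0,0,0],"twist":[0,0,0],"fingers":0.6}]'; python3 - <<'E'
from h import *
save('scene','a2.png',(220,100,420,280),4)
E
```

```text
time: 7.35
tcp_pos: [0.5094, 0.1486, 0.2511]
ee_rot: [-3.134, 0.208, 0.001]
contact_force: [0.2, -0.4, 0.8]
gripper_width: 0.599
grip_force: 0.0
time: 7.93
tcp_pos: [0.568, -0.0499, 0.2489]
ee_rot: [3.133, -0.217, -0.001]
contact_force: [0.0, -0.4, -0.1]
gripper_width: 0.604
grip_force: 0.0
```

View pics/a2.png

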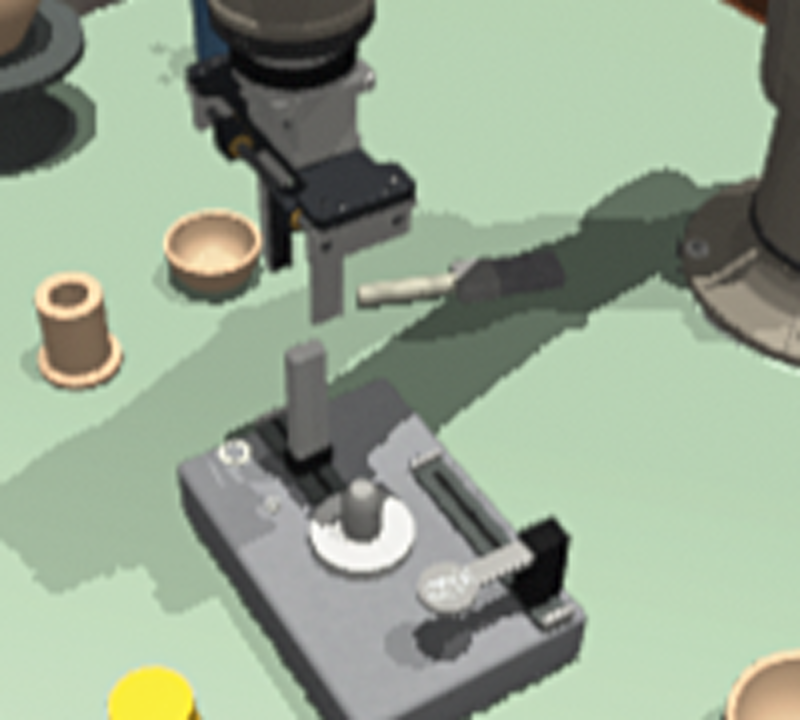

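The lock now sits at its end (grip at (545,560)), and the spigot at (362,500) is clear. The fingers at (275,240) and (325,290) straddle the post (305,350). I'll go down and grip it.

```bash
python3 -m handwheel '[{"xyz":[0,-0.1,-0.9],"twist":[0,0,0],"fingers":0.6},{"xyz":[0,0,-0.9],"twist":[0,0,0],"fingers":0.6},{"xyz":[0,0,-0.9],"twist":[0,0,0],"fingers":0.6},{"xyz":[0,0,0],"twist":[0,0,0],"fingers":0.05},{"xyz":[0,0,0],"twist":[0,0,0],"fingers":0.05},{"xyz":[0,0,0],"twist":[0,0,0],"fingers":0.05},{"xyz":[0,0,0],"twist":[0,0,0],"fingers":0.05},{"xyz":[0,0,0],"twist":[0,0,0],"fingers":0.05}]'; python3 -m handwheel '[{"xyz":[0,0,0],"twist":[0,0,0],"fingers":0.05},{"xyz":[0,0,0],"twist":[0,0,0],"fingers":0.05},{"xyz":[0,0,0],"twist":[0,0,0],"fingers":0.05},{"xyz":[0,0,0],"twist":[0,0,0],"fingers":0.05}]'
```

```text
time: 8.65
tcp_pos: [0.5691, -0.0499, 0.1436]
ee_rot: [3.134, -0.209, 0.005]
contact_force: [0.1, -2.7, 2.8]
gripper_width: 0.283
grip_force: 1.4
time: 8.98
tcp_pos: [0.5687, -0.0502, 0.1428]
ee_rot: [3.134, -0.209, 0.003]
contact_force: [-0.9, -3.5, 12.3]
gripper_width: 0.168
grip_force: 30.0
```

```bash
python3 -m handwheel '[{"xyz":[-0.04,-0.3,0],"twist":[0,0,0],"fingers":0.05},{"xyz":[-0.04,-0.3,0],"twist":[0,0,0],"fingers":0.05},{"xyz":[-0.04,-0.3,0],"twist":[0,0,0],"fingers":0.05},{"xyz":[-0.01,-0.1,0],"twist":[0,0,0],"fingers":0.05},{"xyz":[0,0,0],"twist":[0,0,0],"fingers":0.05},{"xyz":[0,0,0],"twist":[0,0,0],"fingers":0.05}]'; python3 -m handwheel '[{"xyz":[-0.01,-0.1,0],"twist":[0,0,0],"fingers":0.05},{"xyz":[-0.01,-0.1,0],"twist":[0,0,0],"fingers":0.05},{"xyz":[0,0,0],"twist":[0,0,0],"fingers":0.05}]'
```

```text
time: 9.48
tcp_pos: [0.5638, -0.0906, 0.1429]
ee_rot: [3.134, -0.21, 0.004]
contact_force: [0.6, -2.9, 9.0]
gripper_width: 0.168
grip_force: 30.0
time: 9.73
tcp_pos: [0.5629, -0.0976, 0.1429]
ee_rot: [-3.134, 0.209, -0.004]
contact_force: [0.4, 0.3, 9.7]
gripper_width: 0.166
grip_force: 30.0
```

```bash
python3 -m handwheel '[{"xyz":[-0.01,-0.1,0],"twist":[0,0,0],"fingers":0.05},{"xyz":[-0.01,-0.1,0],"twist":[0,0,0],"fingers":0.05},{"xyz":[0,0,0],"twist":[0,0,0],"fingers":0.05}]'; python3 -m handwheel '[{"xyz":[0,-0.1,0],"twist":[0,0,0],"fingers":0.05},{"xyz":[0,0,0],"twist":[0,0,0],"fingers":0.05},{"xyz":[0,0,0],"twist":[0,0,0],"fingers":0.05}]'
```

```text
time: 9.98
tcp_pos: [0.5629, -0.098, 0.1428]
ee_rot: [-3.127, 0.199, -0.004]
contact_force: [3.7, 38.9, 8.2]
gripper_width: 0.172
grip_force: 30.0
time: 10.23
tcp_pos: [0.563, -0.0981, 0.1427]
ee_rot: [-3.124, 0.194, -0.003]
contact_force: [-0.0, 55.3, 10.6]
gripper_width: 0.169
grip_force: 30.0
```

```bash
python3 -m handwheel '[{"xyz":[0.02,0.25,0],"twist":[0,0,0],"fingers":0.6},{"xyz":[0,0,0],"twist":[0,0,0],"fingers":0.6},{"xyz":[0,0,0],"twist":[0,0,0],"fingers":0.6},{"xyz":[0,0,0],"twist":[0,0,0],"fingers":0.6},{"xyz":[0,0,0.9],"twist":[0,0,0],"fingers":1},{"xyz":[0,0,0.9],"twist":[0,0,0],"fingers":1},{"xyz":[0,0,0.9],"twist":[0,0,0],"fingers":1},{"xyz":[0,0,0],"twist":[0,0,0],"fingers":1}]';  python3 -m handwheel '[{"xyz":[0.2,-0.9,0],"twist":[0,0,0],"fingers":1},{"xyz":[0.2,-0.9,0],"twist":[0,0,0],"fingers":1},{"xyz":[0.2,-0.9,0],"twist":[0,0,0],"fingers":1},{"xyz":[0.2,-0.9,0],"twist":[0,0,0],"fingers":1},{"xyz":[0.2,-0.9,0],"twist":[0,0,0],"fingers":1},{"xyz":[0.2,-0.9,0],"twist":[0,0,0],"fingers":1},{"xyz":[0.1,-0.4,0],"twist":[0,0,0],"fingers":1},{"xyz":[0,0,0],"twist":[0,0,0],"fingers":1}]'; cat > d.py <<'E'
from h import *
o=[]
for c,(x0,y0) in (('top',(270,140)),('scene',(268,180))):
    im=cams.grab_frame(c)[y0:y0+100,x0:x0+90,::-1]
    if c=='scene': full=cams.grab_frame(c)[100:200,200:270,::-1]
    o.append(cv2.resize(im,None,fx=4,fy=5,interpolation=cv2.INTER_CUBIC) if 0 else cv2.resize(im,None,fx=4.4,fy=4.4,interpolation=cv2.INTER_CUBIC))
cv2.imwrite('pics/sp.png',np.hstack(o))
E
python3 d.py
```

```text
time: 10.9
tcp_pos: [0.5645, -0.1009, 0.2564]
ee_rot: [3.134, -0.211, 0.014]
contact_force: [-1.1, -0.3, 0.2]
gripper_width: 0.703
grip_force: 0.0
time: 11.57
tcp_pos: [0.6126, -0.3379, 0.2484]
ee_rot: [3.133, -0.219, -0.002]
contact_force: [0.2, -0.4, -0.8]
gripper_width: 1.002
grip_force: 0.0
```

View pics/sp.png

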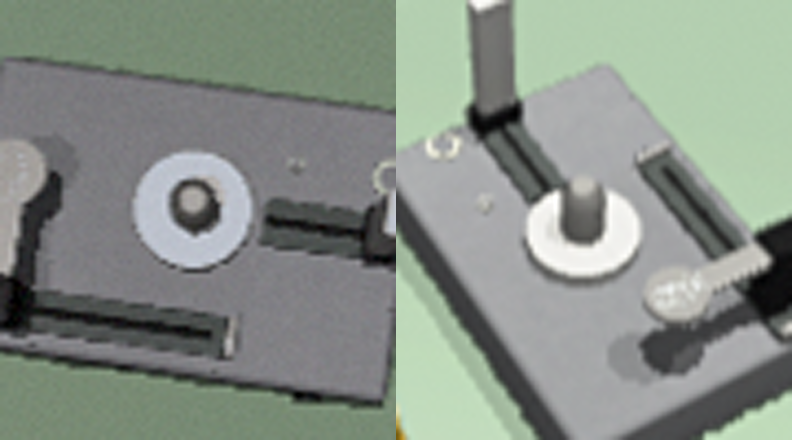

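Both slides are at their stops: the post is next to the large ring, the cap far left. The spigot is clear, with the wheel head at crop (193,210) top and (583,231) scene. I'll measure the seat from the disc outlines, and re-detect the chuck in the scene view.

```bash
cat > e.py <<'E'
from fit import *
obs=[]
for c,(x0,y0,x1,y1) in (('top',(297,172,332,204)),('scene',(295,220,328,245))):
    im=cams.grab_frame(c).astype(float)
    g=cv2.resize(im[y0:y1,x0:x1].min(2),None,fx=8,fy=8,interpolation=cv2.INTER_CUBIC)
    t=cv2.threshold(np.clip(g,0,255).astype(np.uint8),0,255,cv2.THRESH_OTSU+cv2.THRESH_BINARY)
    cs,_=cv2.findContours(t[1],cv2.RETR_EXTERNAL,cv2.CHAIN_APPROX_NONE);k=max(cs,key=cv2.contourArea)
    P=cv2.convexHull(k)[:,0,:].astype(float)
    b=[(P[:,0].min())/8+x0-.44,(P[:,0].max())/8+x0-.44,(P[:,1].min())/8+y0-.44,(P[:,1].max())/8+y0-.44]
    obs.append((c,b));print(c,t[0],np.round(b,2))
C=lambda p,h:np.array([[p[0]+.038*np.cos(a),p[1]+.038*np.sin(a),z] for a in th for z in (.074,.074-h)])
def res(p,o):
    r=[]
    for c,b in o:
        q=np.array([proj(c,x) for x in C(p,0.002)]);r+=list(np.array([q[:,0].min(),q[:,0].max(),q[:,1].min(),q[:,1].max()])-b)
    return r
for o in (obs,obs[:1],obs[1:]):
    s=least_squares(res,[.57,.023],args=(o,));print(np.round(s.x,4),np.round(s.fun,2))
fitrev('chuck',cams_=('scene',))
E
python3 e.py
```

```text
top 149.0 [299.81 326.81 173.94 200.18]
scene 181.0 [296.94 323.44 222.44 242.06]
[0.5728 0.0231] [-0.28 -0.19 -0.67  0.04  0.28 -0.09 -1.07  0.02]
[0.5719 0.0225] [-0.05  0.05 -0.36  0.35]
[0.5742 0.0244] [ 0.17 -0.17 -0.59  0.55]
chuck ['scene'] [ 0.6177 -0.3185] res [-0.6  0.6 -0.6  0.5]
chuck ['scene'] [ 0.6177 -0.3185] res [-0.6  0.6 -0.6  0.5]
```

```bash
python3 -m handwheel '[{"xyz":[0.1,0.45,0],"twist":[0,0,0],"fingers":1},{"xyz":[0,0,-0.9],"twist":[0,0,0],"fingers":1},{"xyz":[0,0,-0.9],"twist":[0,0,0],"fingers":1},{"xyz":[0,0,-0.9],"twist":[0,0,0],"fingers":1},{"xyz":[0,0,-0.5],"twist":[0,0,0],"fingers":1},{"xyz":[0,0,0],"twist":[0,0,0],"fingers":1}]'; python3 - <<'E'
from h import *
a=cams.grab_frame('scene')[120:210,195:290,::-1];b=cams.grab_frame('top')[140:230,390:485,::-1]
cv2.imwrite('pics/g1.png',cv2.resize(np.hstack([a,b]),None,fx=4,fy=4,interpolation=cv2.INTER_CUBIC))
E
```

```text
time: 12.37
tcp_pos: [0.6155, -0.312, 0.1169]
ee_rot: [-3.132, 0.207, 0.01]
contact_force: [0.4, 0.9, -0.2]
gripper_width: 0.999
grip_force: 0.0
```

View pics/g1.png

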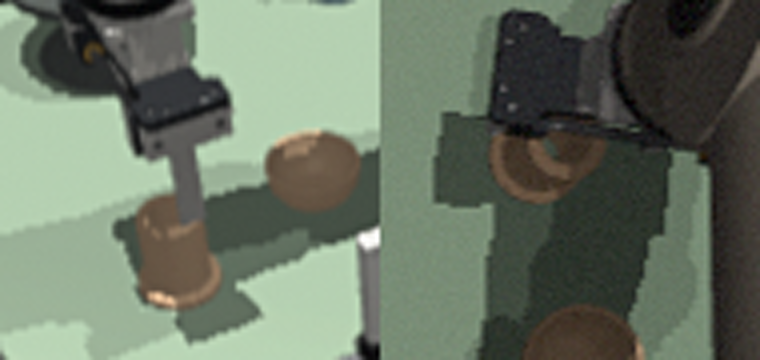

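The gripper is over the chuck at (175,250) in the left half, and the near finger comes down just beyond its +y side; the small bowl at (312,170) is clear. I'll shift 7 mm in -y, go down and close.

```bash
python3 -m handwheel '[{"xyz":[0,-0.18,0],"twist":[0,0,0],"fingers":1},{"xyz":[0,0,-0.7],"twist":[0,0,0],"fingers":1},{"xyz":[0,0,-0.7],"twist":[0,0,0],"fingers":1},{"xyz":[0,0,-0.5],"twist":[0,0,0],"fingers":1},{"xyz":[0,0,0],"twist":[0,0,0],"fingers":1}]';python3 -m handwheel '[{"xyz":[0,0,0],"twist":[0,0,0],"fingers":0.4},{"xyz":[0,0,0],"twist":[0,0,0],"fingers":0.4},{"xyz":[0,0,0],"twist":[0,0,0],"fingers":0.4},{"xyz":[0,0,0],"twist":[0,0,0],"fingers":0.4},{"xyz":[0,0,0],"twist":[0,0,0],"fingers":0.4},{"xyz":[0,0,0],"twist":[0,0,0],"fingers":0.4},{"xyz":[0,0,0],"twist":[0,0,0],"fingers":0.4},{"xyz":[0,0,0],"twist":[0,0,0],"fingers":0.4}]'
```

```text
time: 12.88
tcp_pos: [0.6167, -0.3212, 0.0435]
ee_rot: [-3.134, 0.209, 0.004]
contact_force: [-0.6, 0.2, -0.7]
gripper_width: 0.995
grip_force: 0.0
time: 13.55
tcp_pos: [0.6182, -0.3218, 0.0463]
ee_rot: [3.134, -0.21, 0.002]
contact_force: [-1.5, -0.9, 7.1]
gripper_width: 0.59
grip_force: 30.0
```

```bash
python3 -m handwheel '[{"xyz":[0,0,0.4],"twist":[0,0,0],"fingers":0.4},{"xyz":[0,0,0.8],"twist":[0,0,0],"fingers":0.4},{"xyz":[0,0,0.9],"twist":[0,0,0],"fingers":0.4},{"xyz":[0,0,0.9],"twist":[0,0,0],"fingers":0.4},{"xyz":[0,0,0.9],"twist":[0,0,0],"fingers":0.4},{"xyz":[0,0,0.9],"twist":[0,0,0],"fingers":0.4},{"xyz":[0,0,0.9],"twist":[0,0,0],"fingers":0.4},{"xyz":[0,0,0],"twist":[0,0,0],"fingers":0.4}]';python3 -m handwheel '[{"xyz":[-0.05,0.4,0],"twist":[0,0,0],"fingers":0.4},{"xyz":[-0.1,0.7,0],"twist":[0,0,0],"fingers":0.4},{"xyz":[-0.1,0.8,0],"twist":[0,0,0],"fingers":0.4},{"xyz":[-0.1,0.8,0],"twist":[0,0,0],"fingers":0.4},{"xyz":[-0.1,0.8,0],"twist":[0,0,0],"fingers":0.4},{"xyz":[-0.1,0.8,0],"twist":[0,0,0],"fingers":0.4},{"xyz":[-0.1,0.8,0],"twist":[0,0,0],"fingers":0.4},{"xyz":[-0.1,0.8,0],"twist":[0,0,0],"fingers":0.4}]';python3 -m handwheel '[{"xyz":[-0.1,0.8,0],"twist":[0,0,0],"fingers":0.4},{"xyz":[-0.1,0.8,0],"twist":[0,0,0],"fingers":0.4},{"xyz":[-0.1,0.6,0],"twist":[0,0,0],"fingers":0.4},{"xyz":[-0.1,0.3,0],"twist":[0,0,0],"fingers":0.4},{"xyz":[0,0,0],"twist":[0,0,0],"fingers":0.4},{"xyz":[0,0,0],"twist":[0,0,0],"fingers":0.4}]'
```

```text
time: 14.22
tcp_pos: [0.6202, -0.3218, 0.2814]
ee_rot: [3.131, -0.209, 0.014]
contact_force: [0.3, -0.3, -2.4]
gripper_width: 0.594
grip_force: 30.0
time: 14.88
tcp_pos: [0.5867, -0.0831, 0.2725]
ee_rot: [-3.135, 0.209, 0.002]
contact_force: [0.9, -0.1, -2.7]
gripper_width: 0.595
grip_force: 30.0
time: 15.38
tcp_pos: [0.5713, 0.015, 0.2729]
ee_rot: [3.134, -0.208, -0.001]
contact_force: [0.5, -0.6, -2.2]
gripper_width: 0.594
grip_force: 30.0
```

```bash
python3 -m handwheel '[{"xyz":[0,0.18,-0.5],"twist":[0,0,0],"fingers":0.4},{"xyz":[0,0,-0.8],"twist":[0,0,0],"fingers":0.4},{"xyz":[0,0,-0.7],"twist":[0,0,0],"fingers":0.4},{"xyz":[0,0,0],"twist":[0,0,0],"fingers":0.4},{"xyz":[0,0,0],"twist":[0,0,0],"fingers":0.4}]'; cat > f.py <<'E'
from fit import *
z=sensors.observe()['tcp_pos'][2]-.0455
a=cams.grab_frame('scene');b=cams.grab_frame('top')
fitrev('chuck',z0=z)
c=[cv2.resize(im[y:y+110,x:x+95,::-1],None,fx=4.2,fy=4.2,interpolation=cv2.INTER_CUBIC) for im,x,y in((a,262,150),(b,265,140))]
cv2.imwrite('pics/p1.png',np.hstack(c))
for cm in('scene','top'):
  for h in (z,z+.08): print(cm,np.round(proj(cm,[.572,.022,h]),1))
E
python3 f.py
```

```text
time: 15.8
tcp_pos: [0.5712, 0.0207, 0.1927]
ee_rot: [3.134, -0.212, -0.004]
contact_force: [-0.2, 0.7, -1.3]
gripper_width: 0.591
grip_force: 30.0
chuck ['scene'] [0.5743 0.0281] res [-0.6  0.6 -1.5  1.3]
chuck ['scene'] [0.5743 0.0281] res [-0.6  0.6 -1.5  1.3]
scene [310.3 214.2]
scene [310.3 193.8]
top [313.3 183.4]
top [313.2 178.8]
```

View pics/p1.png

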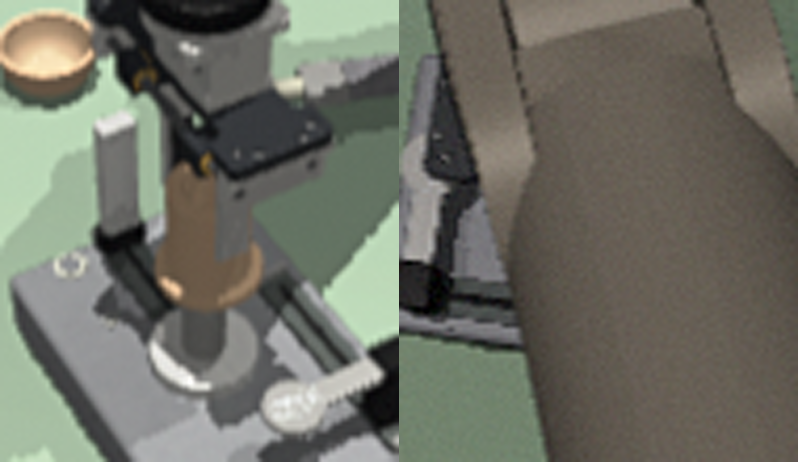

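```bash
python3 - <<'E'
from h import *
cams.grab_frame('scene')
for n in ('chuck',):
    m=finder.outline_of('scene',n)[0]['mask'];v,u=np.nonzero(m)
    for r in range(v.max()-14,v.max()+1): 
        k=u[v==r];print(r,k.min(),k.max(),end=' | ')
p=np.array([.572,.022,.147]);u0=proj('scene',p)
print(u0,proj('scene',p+[.001,0,0])-u0,proj('scene',p+[0,.001,0])-u0)
th=np.linspace(0,6.283,100)
for z in(.147,.157):
    q=np.array([proj('scene',[.572+.036*np.cos(a),.022+.036*np.sin(a),z]) for a in th]);print(q.min(0),q.max(0))
E
```

```text
210 299 322 | 211 298 322 | 212 298 323 | 213 298 323 | 214 298 323 | 215 298 323 | 216 298 323 | 217 299 322 | 218 299 322 | 219 299 321 | 220 300 321 | 221 301 320 | 222 302 319 | 223 304 317 | 224 306 314 | [310.28419389 214.20280024] [-0.28496383  0.16503052] [0.22121946 0.21260766]
[297.29066745 204.73844701] [323.25848927 224.11536922]
[297.20433373 202.31128148] [323.35039711 221.70807688]
```

The flange edge sits within ~1 mm of its predicted place over the seat. I'll lower gently.

```bash
python3 -m handwheel '[{"xyz":[0.02,0.02,-0.3],"twist":[0,0,0],"fingers":0.4},{"xyz":[0,0,-0.3],"twist":[0,0,0],"fingers":0.4},{"xyz":[0,0,-0.2],"twist":[0,0,0],"fingers":0.4},{"xyz":[0,0,-0.2],"twist":[0,0,0],"fingers":0.4},{"xyz":[0,0,0],"twist":[0,0,0],"fingers":0.4}]'; python3 -m handwheel '[{"xyz":[0,0,-0.15],"twist":[0,0,0],"fingers":0.4},{"xyz":[0,0,-0.15],"twist":[0,0,0],"fingers":0.4},{"xyz":[0,0,-0.15],"twist":[0,0,0],"fingers":0.4},{"xyz":[0,0,0],"twist":[0,0,0],"fingers":0.4}]'
```

```text
time: 16.52
tcp_pos: [0.5726, 0.0225, 0.1514]
ee_rot: [3.134, -0.209, -0.001]
contact_force: [5.8, -3.4, -7.2]
gripper_width: 0.595
grip_force: 30.0
time: 16.85
tcp_pos: [0.573, 0.0225, 0.1342]
ee_rot: [3.134, -0.209, 0.001]
contact_force: [8.5, -3.1, -9.3]
gripper_width: 0.595
grip_force: 30.0
```

```bash
python3 -m handwheel '[{"xyz":[0.05,-0.02,0],"twist":[0,0,0],"fingers":0.4},{"xyz":[0,0,-0.1],"twist":[0,0,0],"fingers":0.4},{"xyz":[0,0,-0.1],"twist":[0,0,0],"fingers":0.4},{"xyz":[0,0,-0.1],"twist":[0,0,0],"fingers":0.4},{"xyz":[0,0,0],"twist":[0,0,0],"fingers":0.4}]'; python3 -m handwheel '[{"xyz":[0,0,-0.1],"twist":[0,0,0],"fingers":0.4},{"xyz":[0,0,0],"twist":[0,0,0],"fingers":0.4},{"xyz":[0,0,0],"twist":[0,0,0],"fingers":0.4}]'
```

```text
time: 17.27
tcp_pos: [0.5739, 0.0222, 0.1222]
ee_rot: [3.135, -0.209, -0.002]
contact_force: [0.1, -0.5, -3.7]
gripper_width: 0.594
grip_force: 30.0
time: 17.52
tcp_pos: [0.5749, 0.0222, 0.1197]
ee_rot: [-3.134, 0.209, -0.001]
contact_force: [-0.2, -1.0, 0.9]
gripper_width: 0.595
grip_force: 32.6
```

Near contact; press a little more to confirm the seating.

```bash
python3 -m handwheel '[{"xyz":[0,0,-0.1],"twist":[0,0,0],"fingers":0.4},{"xyz":[0,0,-0.1],"twist":[0,0,0],"fingers":0.4},{"xyz":[0,0,0],"twist":[0,0,0],"fingers":0.4},{"xyz":[0,0,0],"twist":[0,0,0],"fingers":0.4}]'
```

```text
time: 17.85
tcp_pos: [0.5781, 0.0216, 0.1145]
ee_rot: [-3.134, 0.211, -0.012]
contact_force: [3.5, -5.2, 27.5]
gripper_width: 0.589
grip_force: 30.1
```

```bash
python3 -m handwheel '[{"xyz":[0,0,0.15],"twist":[0,0,0],"fingers":1},{"xyz":[0,0,0],"twist":[0,0,0],"fingers":1},{"xyz":[0,0,0],"twist":[0,0,0],"fingers":1},{"xyz":[0,0,0],"twist":[0,0,0],"fingers":1},{"xyz":[0,0,0],"twist":[0,0,0],"fingers":1},{"xyz":[0,0,0],"twist":[0,0,0],"fingers":1},{"xyz":[0,0,0.3],"twist":[0,0,0],"fingers":1},{"xyz":[0,0,0.8],"twist":[0,0,0],"fingers":1}]';python3 -m handwheel '[{"xyz":[0,0,0.9],"twist":[0,0,0],"fingers":1},{"xyz":[0,0,0.9],"twist":[0,0,0],"fingers":1},{"xyz":[-0.3,0.8,0],"twist":[0,0,0],"fingers":0.5},{"xyz":[-0.3,0.8,0],"twist":[0,0,0],"fingers":0.5},{"xyz":[-0.3,0.8,0],"twist":[0,0,0],"fingers":0.5},{"xyz":[-0.3,0.8,0],"twist":[0,0,0],"fingers":0.5},{"xyz":[-0.3,0.8,0],"twist":[0,0,0],"fingers":0.5},{"xyz":[-0.3,0.8,0],"twist":[0,0,0],"fingers":0.5}]';python3 -m handwheel '[{"xyz":[-0.3,0.8,0],"twist":[0,0,0],"fingers":0.5},{"xyz":[-0.3,0.8,0],"twist":[0,0,0],"fingers":0.5},{"xyz":[-0.3,0.8,0],"twist":[0,0,0],"fingers":0.5},{"xyz":[-0.3,0.8,0],"twist":[0,0,0],"fingers":0.5},{"xyz":[-0.3,0.8,0],"twist":[0,0,0],"fingers":0.5},{"xyz":[0,0,0],"twist":[0,0,0],"fingers":0.5}]'
cat > g.py <<'E'
from fit import *
cams.grab_frame('scene');cams.grab_frame('top')
fitrev('chuck',z0=.074)
for z in (0.074,0.154):print(np.round(proj('scene',[.574,.023,z]),1))
fitrev('bowl')
E
python3 g.py
```

```text
time: 18.52
tcp_pos: [0.5723, 0.0219, 0.1589]
ee_rot: [3.134, -0.209, -0.01]
contact_force: [-0.2, -0.3, -0.3]
gripper_width: 0.995
grip_force: 0.0
time: 19.18
tcp_pos: [0.5018, 0.2155, 0.2345]
ee_rot: [-3.134, 0.209, -0.001]
contact_force: [-0.6, 0.1, 0.4]
gripper_width: 0.61
grip_force: 0.0
time: 19.68
tcp_pos: [0.4388, 0.3805, 0.2346]
ee_rot: [-3.132, 0.198, 0.001]
contact_force: [-1.0, -0.4, -0.4]
gripper_width: 0.498
grip_force: 0.0
chuck ['scene', 'top'] [0.5698 0.0242] res [ 0.4  0.3 -1.3 -0.7 -0.8  0.1 -1.3 -0. ]
chuck ['scene'] [0.5728 0.0265] res [ 0.  -0.  -0.3  0.3]
chuck ['top'] [0.568  0.0232] res [-0.5  0.5 -0.6  0.7]
[309.9 231.4]
[309.9 213.1]
bowl ['scene', 'top'] [0.4294 0.3368] res [-0.8  1.5 -1.2  1.  -1.2  1.9 -0.  -0.4]
bowl ['scene'] [0.4301 0.3361] res [-1.1  1.1 -1.2  0.9]
bowl ['top'] [0.4287 0.3378] res [-1.5  1.6  0.2 -0.2]
```

The scene fit puts the chuck at seat height and centred, and the press force rose just at the expected 0.1197, so it is home. Now pinch the bowl wall on its +y side.

```bash
python3 -m handwheel '[{"xyz":[0,0.37,-0.8],"twist":[0,0,0],"fingers":0.5},{"xyz":[0,0,-0.9],"twist":[0,0,0],"fingers":0.5},{"xyz":[0,0,-0.9],"twist":[0,0,0],"fingers":0.5},{"xyz":[0,0,0],"twist":[0,0,0],"fingers":0.5},{"xyz":[0,0,0],"twist":[0,0,0],"fingers":0.5}]'
```

```text
time: 20.4
tcp_pos: [0.4423, 0.3879, 0.1291]
ee_rot: [3.132, -0.21, -0.003]
contact_force: [-0.1, -0.2, 0.3]
gripper_width: 0.493
grip_force: 0.0
```

```bash
python3 -m handwheel '[{"xyz":[-0.12,0.19,-0.4],"twist":[0,0,0],"fingers":0.5},{"xyz":[0,0,-0.7],"twist":[0,0,0],"fingers":0.5},{"xyz":[0,0,-0.7],"twist":[0,0,0],"fingers":0.5},{"xyz":[0,0,-0.5],"twist":[0,0,0],"fingers":0.5},{"xyz":[0,0,0],"twist":[0,0,0],"fingers":0.5},{"xyz":[0,0,0],"twist":[0,0,0],"fingers":0.5}]'
```

```text
time: 20.9
tcp_pos: [0.4386, 0.3971, 0.0393]
ee_rot: [-3.134, 0.21, -0.001]
contact_force: [0.4, -0.5, 0.5]
gripper_width: 0.503
grip_force: 0.0
```

```bash
python3 -m handwheel '[{"xyz":[0,-0.03,-0.2],"twist":[0,0,0],"fingers":0.5},{"xyz":[0,0,0],"twist":[0,0,0],"fingers":0.3},{"xyz":[0,0,0],"twist":[0,0,0],"fingers":0},{"xyz":[0,0,0],"twist":[0,0,0],"fingers":0},{"xyz":[0,0,0],"twist":[0,0,0],"fingers":0},{"xyz":[0,0,0],"twist":[0,0,0],"fingers":0},{"xyz":[0,0,0],"twist":[0,0,0],"fingers":0},{"xyz":[0,0,0],"twist":[0,0,0],"fingers":0}]';python3 -m handwheel '[{"xyz":[0,0,0],"twist":[0,0,0],"fingers":0},{"xyz":[0,0,0],"twist":[0,0,0],"fingers":0},{"xyz":[0,0,0],"twist":[0,0,0],"fingers":0}]'
```

```text
time: 21.57
tcp_pos: [0.438, 0.3946, 0.0301]
ee_rot: [3.133, -0.21, 0.0]
contact_force: [-2.5, -7.3, 16.1]
gripper_width: 0.142
grip_force: 26.9
time: 21.82
tcp_pos: [0.438, 0.3946, 0.0302]
ee_rot: [3.133, -0.21, 0.0]
contact_force: [-2.4, -7.0, 15.5]
gripper_width: 0.144
grip_force: 26.8
```

The opening (13.5 mm) is too wide for a 6 mm wall, and there is an upward force of 16 N: the tips touch the curved part. Open, raise 7 mm and close again.

```bash
python3 -m handwheel '[{"xyz":[0,0,0],"twist":[0,0,0],"fingers":0.4},{"xyz":[0,0,0],"twist":[0,0,0],"fingers":0.4},{"xyz":[0,0,0],"twist":[0,0,0],"fingers":0.4},{"xyz":[0,0,0.18],"twist":[0,0,0],"fingers":0.4},{"xyz":[0,0,0],"twist":[0,0,0],"fingers":0.4}]'; python3 -m handwheel '[{"xyz":[0,0,0],"twist":[0,0,0],"fingers":0},{"xyz":[0,0,0],"twist":[0,0,0],"fingers":0},{"xyz":[0,0,0],"twist":[0,0,0],"fingers":0},{"xyz":[0,0,0],"twist":[0,0,0],"fingers":0},{"xyz":[0,0,0],"twist":[0,0,0],"fingers":0},{"xyz":[0,0,0],"twist":[0,0,0],"fingers":0},{"xyz":[0,0,0],"twist":[0,0,0],"fingers":0}]'
```

```text
time: 22.23
tcp_pos: [0.4382, 0.3959, 0.0378]
ee_rot: [-3.134, 0.209, -0.001]
contact_force: [-0.1, 0.6, 0.1]
gripper_width: 0.397
grip_force: 0.0
time: 22.82
tcp_pos: [0.4379, 0.3952, 0.0368]
ee_rot: [3.134, -0.209, 0.0]
contact_force: [0.2, 0.1, 5.9]
gripper_width: 0.106
grip_force: 27.6
```

```bash
python3 -m handwheel '[{"xyz":[0,0,0.2],"twist":[0,0,0],"fingers":0},{"xyz":[0,0,0.4],"twist":[0,0,0],"fingers":0},{"xyz":[0,0,0.6],"twist":[0,0,0],"fingers":0},{"xyz":[0,0,0.6],"twist":[0,0,0],"fingers":0},{"xyz":[0,0,0.4],"twist":[0,0,0],"fingers":0},{"xyz":[0,0,0],"twist":[0,0,0],"fingers":0},{"xyz":[0,0,0],"twist":[0,0,0],"fingers":0}]'; cat > k.py <<'E'
from fit import *
from scipy.spatial.transform import Rotation as Ro
s=sensors.observe();T=np.array(s['tcp_pos']);print(s['gripper_width'],s['grip_force'],s['torque'])
cams.grab_frame('scene');cams.grab_frame('top')
yd=np.array([.132,.991,0])
for c in('scene','top'):
    L=finder.outline_of(c,'bowl')
    if not L: print(c,'none');continue
    L.sort(key=lambda r:-r['mask'].sum());m=L[0]['mask'];print(c,L[0]['score'],m.sum())
    np.save(f'pics/m_{c}.npy',m)
    # model: bowl tilted by t about machine-x through the pinch point, offset a (tangential)
    P=SOL['bowl']-[0,.059,.062-.006]
    best=[]
    K=cv2.dilate(m.astype(np.uint8),np.ones((9,9)))
    for a in np.arange(-.006,.0061,.003):
      for e in np.arange(-.009,.0091,.003):
        for t in np.arange(-.2,.21,.05):
          R=Ro.from_euler('z',-.133).as_matrix()@Ro.from_euler('x',t).as_matrix()
          W=P@R.T+T+[0,0,.019]+Ro.from_euler('z',-.133).apply([a,0,e])
          q=np.array([proj(c,x) for x in W[::3]]).astype(np.float32)
          im=np.zeros((400,640),np.uint8);cv2.fillConvexPoly(im,np.round(cv2.convexHull(q)*16).astype(np.int32),1,shift=4)
          best.append((((im>0)!=m).sum(),round(a,3),round(e,3),round(t,2)))
    best.sort();print(best[:6])
E
python3 k.py
```

```text
time: 23.4
tcp_pos: [0.4381, 0.3956, 0.1254]
ee_rot: [-3.133, 0.209, -0.002]
contact_force: [-0.2, -0.5, -3.3]
gripper_width: 0.077
grip_force: 30.4
0.07711510255224166 30.41084605269134 [0.1632964  0.02106159 0.00190091]
scene 0.94 1306
[(np.int64(593), np.float64(0.0), np.float64(-0.006), np.float64(0.2)), (np.int64(595), np.float64(-0.003), np.float64(-0.003), np.float64(0.2)), (np.int64(595), np.float64(0.0), np.float64(-0.003), np.float64(0.2)), (np.int64(597), np.float64(0.003), np.float64(-0.003), np.float64(0.2)), (np.int64(599), np.float64(-0.003), np.float64(-0.006), np.float64(0.2)), (np.int64(601), np.float64(0.0), np.float64(0.0), np.float64(0.2))]
top 0.84 1288
[(np.int64(661), np.float64(0.0), np.float64(0.0), np.float64(0.2)), (np.int64(664), np.float64(0.0), np.float64(0.003), np.float64(0.2)), (np.int64(668), np.float64(0.0), np.float64(-0.003), np.float64(0.2)), (np.int64(670), np.float64(0.0), np.float64(0.0), np.float64(0.15)), (np.int64(679), np.float64(0.0), np.float64(-0.003), np.float64(0.15)), (np.int64(683), np.float64(0.0), np.float64(-0.006), np.float64(0.2))]
```

```bash
python3 - <<'E'
from h import *
o=[]
for c,x0,y0 in (('scene',360,200),('top',140,180)):
    im=cams.grab_frame(c)[y0:y0+100,x0:x0+100,::-1].copy()
    im=cv2.resize(im,None,fx=4,fy=4,interpolation=cv2.INTER_CUBIC)
    m=np.load(f'pics/m_{c}.npy')[y0:y0+100,x0:x0+100].astype(np.uint8)
    cs,_=cv2.findContours(cv2.resize(m,None,fx=4,fy=4,interpolation=cv2.INTER_NEAREST),cv2.RETR_EXTERNAL,cv2.CHAIN_APPROX_NONE)
    cv2.drawContours(im,cs,-1,(255,0,0),1);o.append(im)
cv2.imwrite('pics/bw.png',np.hstack(o))
E
```

```text
(no output)
```

View pics/bw.png

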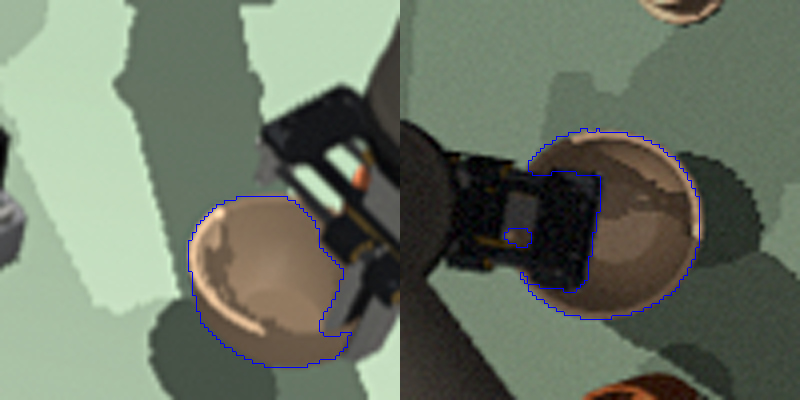

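The masks hug the bowl in both views except where the gripper hides it (left half x>320, right half x<600). The bowl sags at its free side. I'll fit its tilt from the unoccluded contour.

```bash
cat > tilt.py <<'E'
from fit import *
import sys
from scipy.spatial.transform import Rotation as Ro
YAW=-.133;T=np.array(sensors.observe()['tcp_pos'])
def pose(p):  # centre of foot, rotation
    x,y,z,tx,ty=p
    return np.array([x,y,z]),(Ro.from_euler('z',YAW)*Ro.from_euler('xy',[tx,ty])).as_matrix()
PR=solid([(.027,0),(.045,.013),(.057,.032),(.0605,.047),(.062,.062)])
def run(keep):
    obs=[]
    for c in('scene','top'):
        m=np.load(f'pics/m_{c}.npy').astype(np.uint8)
        k=max(cv2.findContours(m,cv2.RETR_EXTERNAL,cv2.CHAIN_APPROX_NONE)[0],key=len)[:,0,:].astype(float)
        k=k[[keep(c,q) for q in k]]
        cen=np.nonzero(m);cen=np.array([cen[1].mean(),cen[0].mean()])
        obs.append((c,k+.5*(k-cen)/np.linalg.norm(k-cen,axis=1)[:,None]))
    def res(p):
        o,R=pose(p);r=[]
        for c,k in obs:
            q=np.array([proj(c,x) for x in PR@R.T+o]).astype(np.float32);h=cv2.convexHull(q)
            r+=[cv2.pointPolygonTest(h,(float(a),float(b)),True) for a,b in k]
        return np.r_[r,p[4]/.02,(o+R@[0,.059,.062]-T-[0,0,.025])/[.004,.004,.004]]
    c0=T+Ro.from_euler('z',YAW).apply([0,-.059,0])
    s=least_squares(res,[c0[0],c0[1],T[2]-.03,.1,0],diff_step=1e-3,loss='soft_l1')
    o,R=pose(s.x);print('foot',np.round(o,4),'tilt x,y',np.round(s.x[3:],3),'rms',np.round(np.sqrt((s.fun[:-4]**2).mean()),2),'rel tcp',np.round(Ro.from_euler('z',-YAW).apply(o-T),4))
    return s.x
if __name__=='__main__':
    run(lambda c,q: (q[0]<360+75 and not(q[0]>360+60 and q[1]<200+55)) if c=='scene' else q[0]>140+50+1)
    run(lambda c,q: (q[0]<360+80 and not(q[0]>360+72 and q[1]<200+70)) if c=='scene' else (q[0]>140+36 and (q[1]<220 or q[1]>180+74)))
E
python3 tilt.py
```

```text
foot [0.4308 0.3463 0.0737] tilt x,y [ 0.125 -0.004] rms 0.45 rel tcp [-0.0001 -0.0491 -0.0501]
foot [0.4333 0.3484 0.0752] tilt x,y [ 0.182 -0.037] rms 1.39 rel tcp [ 0.0021 -0.0467 -0.0485]
```

```bash
python3 -m handwheel '[{"xyz":[0,0,0.5],"twist":[-0.36,0.05,0],"fingers":0},{"xyz":[0,0,0.7],"twist":[-0.36,0.05,0],"fingers":0},{"xyz":[0,0,0.7],"twist":[-0.36,0.05,0],"fingers":0},{"xyz":[0,0,0.7],"twist":[0,0,0],"fingers":0},{"xyz":[0,0,0.7],"twist":[0,0,0],"fingers":0},{"xyz":[0,0,0.3],"twist":[0,0,0],"fingers":0},{"xyz":[0,0,0],"twist":[0,0,0],"fingers":0},{"xyz":[0,0,0],"twist":[0,0,0],"fingers":0}]'; cat > mk.py <<'E'
from h import *
for c in('scene','top'):
    im=cams.grab_frame(c)
    L=finder.outline_of(c,'bowl')
    for r in L[:3]: print(c,round(r['score'],2),np.round(r['rect']))
    np.save(f'pics/m_{c}.npy',L[0]['mask']);cv2.imwrite(f'pics/raw_{c}.png',im[:,:,::-1])
E
python3 mk.py
```

```text
time: 24.37
tcp_pos: [0.4378, 0.3951, 0.2677]
ee_rot: [3.004, -0.201, -0.014]
contact_force: [-0.6, -0.2, -2.7]
gripper_width: 0.079
grip_force: 30.4
scene 0.55 [444. 234.  48.  47.]
top 0.85 [175. 236.  48.  54.]
```

```bash
cat > run2.py <<'E'
from tilt import *
im={c:cv2.GaussianBlur(cv2.imread(f'pics/raw_{c}.png'),(3,3),0).astype(int) for c in('scene','top')}
cen={}
for c in im:
    m=np.load(f'pics/m_{c}.npy');v,u=np.nonzero(m);cen[c]=np.array([u.mean(),v.mean()])
cnt={'scene':0,'top':0}
def keep(c,q):
    d=q-cen[c];d=d/np.linalg.norm(d)
    for k in(3,5):
        p=np.round(q+k*d).astype(int);b,g,r=im[c][p[1],p[0]]
        if not(g>r+6 and g>b+2 and g>45): return False
    cnt[c]+=1;return True
x=run(keep);print(cnt)
E
python3 run2.py
```

```text
foot [0.4295 0.3444 0.2223] tilt x,y [0.063 0.008] rms 0.6 rel tcp [-0.0013 -0.0509 -0.0447]
{'scene': 73, 'top': 118}
```

```bash
python3 -m handwheel '[{"xyz":[0.15,-0.35,0],"twist":[-0.25,0.03,0],"fingers":0},{"xyz":[0.3,-0.6,0],"twist":[0,0,0],"fingers":0},{"xyz":[0.35,-0.8,0],"twist":[0,0,0],"fingers":0},{"xyz":[0.35,-0.8,0],"twist":[0,0,0],"fingers":0},{"xyz":[0.35,-0.8,0],"twist":[0,0,0],"fingers":0},{"xyz":[0.35,-0.8,0],"twist":[0,0,0],"fingers":0},{"xyz":[0.35,-0.8,0],"twist":[0,0,0],"fingers":0},{"xyz":[0.35,-0.8,0],"twist":[0,0,0],"fingers":0}]'; python3 -m handwheel '[{"xyz":[0.35,-0.8,0],"twist":[0,0,0],"fingers":0},{"xyz":[0.35,-0.7,0],"twist":[0,0,0],"fingers":0},{"xyz":[0.2,-0.5,0],"twist":[0,0,0],"fingers":0},{"xyz":[0.12,-0.2,0],"twist":[0,0,0],"fingers":0},{"xyz":[0,0,0],"twist":[0,0,0],"fingers":0},{"xyz":[0,0,0],"twist":[0,0,0],"fingers":0}]'
```

```text
time: 25.23
tcp_pos: [0.5402, 0.1624, 0.2682]
ee_rot: [2.972, -0.199, -0.018]
contact_force: [1.0, 1.0, -1.8]
gripper_width: 0.074
grip_force: 30.4
time: 25.73
tcp_pos: [0.5803, 0.0774, 0.2681]
ee_rot: [2.974, -0.199, -0.018]
contact_force: [-0.4, 0.5, -2.6]
gripper_width: 0.075
grip_force: 30.4
```

```bash
python3 -m handwheel '[{"xyz":[0,0,-0.5],"twist":[0,0,0],"fingers":0},{"xyz":[0,0,-0.5],"twist":[0,0,0],"fingers":0},{"xyz":[0,0,-0.3],"twist":[0,0,0],"fingers":0},{"xyz":[0,0,0],"twist":[0,0,0],"fingers":0},{"xyz":[0,0,0],"twist":[0,0,0],"fingers":0}]'; python3 mk.py; sed 's/if not(g>r+6 and g>b+2 and g>45): return False/if g<45 or (c=="top"): return False/' run2.py > run3.py; python3 run2.py; python3 - <<'E'
from fit import *
for c in('scene',):
    m=finder.outline_of(c,'chuck');
    for r in m[:2]: print(round(r['score'],2),np.round(r['rect'],1))
    for z in(.074,.084,.154): print(np.round(proj(c,[.573,.0225,z]),1))
    q=np.array([proj(c,[.573+.062*np.cos(a),.0225+.062*np.sin(a),.23]) for a in th]);print('rim if centred, foot .168',q.min(0),q.max(0))
b=np.load('pics/m_scene.npy');v,u=np.nonzero(b);print(u.min(),u.max(),v.min(),v.max())
for r in range(v.min(),v.max()+1,4): k=u[v==r];print(r,k.min(),k.max(),end=' | ')
E
```

```text
time: 26.15
tcp_pos: [0.5802, 0.0782, 0.2165]
ee_rot: [2.974, -0.196, -0.018]
contact_force: [-0.9, 0.3, -1.4]
gripper_width: 0.077
grip_force: 30.4
scene 0.58 [304. 200.  34.  37.]
top 0.74 [316. 178.  49.  48.]
top 0.28 [357. 192.  11.  17.]
foot [0.5721 0.0245 0.1731] tilt x,y [0.074 0.004] rms 0.45 rel tcp [-0.0019 -0.0539 -0.0446]
{'scene': 23, 'top': 14}
0.63 [310.6 226.3  20.9  29.3]
[310.1 231.2]
[310.1 229. ]
[310.1 212.8]
rim if centred, foot .168 [286.36581968 177.21811909] [333.82969677 210.86952507]
286 320 178 217
178 300 306 | 182 293 308 | 186 289 309 | 190 287 312 | 194 286 314 | 198 287 316 | 202 289 316 | 206 290 316 | 210 294 320 | 214 299 319 |
```

Vision puts the foot within 2 mm of the chuck axis. Now lower gently until contact.

```bash
python3 -m handwheel '[{"xyz":[0,-0.03,-0.15],"twist":[0,0,0],"fingers":0},{"xyz":[0,0,-0.15],"twist":[0,0,0],"fingers":0},{"xyz":[0,0,-0.1],"twist":[0,0,0],"fingers":0},{"xyz":[0,0,0],"twist":[0,0,0],"fingers":0},{"xyz":[0,0,0],"twist":[0,0,0],"fingers":0}]'; python3 -m handwheel '[{"xyz":[0,0,-0.06],"twist":[0,0,0],"fingers":0},{"xyz":[0,0,0],"twist":[0,0,0],"fingers":0}]'
```

```text
time: 26.82
tcp_pos: [0.5804, 0.076, 0.2002]
ee_rot: [2.974, -0.198, -0.017]
contact_force: [0.6, 0.4, -1.3]
gripper_width: 0.073
grip_force: 30.4
time: 26.98
tcp_pos: [0.5806, 0.0761, 0.198]
ee_rot: [2.974, -0.198, -0.017]
contact_force: [-0.1, 0.0, -1.9]
gripper_width: 0.076
grip_force: 30.4
```

```bash
python3 -m handwheel '[{"xyz":[0,0,-0.05],"twist":[0,0,0],"fingers":0},{"xyz":[0,0,0],"twist":[0,0,0],"fingers":0}]'; python3 -m handwheel '[{"xyz":[0,0,-0.05],"twist":[0,0,0],"fingers":0},{"xyz":[0,0,0],"twist":[0,0,0],"fingers":0}]'; python3 -m handwheel '[{"xyz":[0,0,-0.05],"twist":[0,0,0],"fingers":0},{"xyz":[0,0,0],"twist":[0,0,0],"fingers":0}]'
```

```text
time: 27.15
tcp_pos: [0.5806, 0.0761, 0.196]
ee_rot: [2.974, -0.199, -0.017]
contact_force: [0.6, -0.5, -2.0]
gripper_width: 0.071
grip_force: 30.4
time: 27.32
tcp_pos: [0.5805, 0.0761, 0.194]
ee_rot: [2.974, -0.198, -0.017]
contact_force: [-0.3, -0.0, -2.3]
gripper_width: 0.078
grip_force: 30.4
time: 27.48
tcp_pos: [0.5807, 0.0762, 0.1921]
ee_rot: [2.974, -0.198, -0.016]
contact_force: [1.2, 0.1, -1.6]
gripper_width: 0.076
grip_force: 30.4
```

```bash
python3 -m handwheel '[{"xyz":[0,0,-0.05],"twist":[0,0,0],"fingers":0},{"xyz":[0,0,0],"twist":[0,0,0],"fingers":0}]'; python3 -m handwheel '[{"xyz":[0,0,-0.05],"twist":[0,0,0],"fingers":0},{"xyz":[0,0,0],"twist":[0,0,0],"fingers":0}]'; python3 -m handwheel '[{"xyz":[0,0,-0.05],"twist":[0,0,0],"fingers":0},{"xyz":[0,0,0],"twist":[0,0,0],"fingers":0}]'
```

```text
time: 27.65
tcp_pos: [0.5812, 0.0769, 0.1911]
ee_rot: [2.975, -0.198, -0.014]
contact_force: [-1.5, 2.4, 11.1]
gripper_width: 0.073
grip_force: 30.5
time: 27.82
tcp_pos: [0.5818, 0.0778, 0.1902]
ee_rot: [2.977, -0.197, -0.011]
contact_force: [-3.2, 4.9, 22.0]
gripper_width: 0.077
grip_force: 31.0
time: 27.98
tcp_pos: [0.5825, 0.0788, 0.1891]
ee_rot: [2.978, -0.196, -0.009]
contact_force: [-4.2, 10.0, 29.9]
gripper_width: 0.082
grip_force: 32.0
```

```bash
python3 -m handwheel '[{"xyz":[0,0,0.1],"twist":[0,0,0],"fingers":0},{"xyz":[0,0,0],"twist":[0,0,0],"fingers":0}]'; python3 -m handwheel '[{"xyz":[0,0,0],"twist":[0,0,0],"fingers":0.15},{"xyz":[0,0,0],"twist":[0,0,0],"fingers":0.25},{"xyz":[0,0,0],"twist":[0,0,0],"fingers":0.4},{"xyz":[0,0,0],"twist":[0,0,0],"fingers":0.4},{"xyz":[0,0,0],"twist":[0,0,0],"fingers":0.4},{"xyz":[0,0,0],"twist":[0,0,0],"fingers":0.4},{"xyz":[0,0,0],"twist":[0,0,0],"fingers":0.4}]'
```

```text
time: 28.15
tcp_pos: [0.5813, 0.0766, 0.1915]
ee_rot: [2.975, -0.198, -0.013]
contact_force: [1.1, 7.9, 11.0]
gripper_width: 0.075
grip_force: 30.7
time: 28.73
tcp_pos: [0.5806, 0.076, 0.1902]
ee_rot: [2.974, -0.199, -0.017]
contact_force: [-0.5, -1.3, -1.4]
gripper_width: 0.399
grip_force: 0.0
```

Released with no contact force. Lift clear and check with the cameras.

```bash
python3 -m handwheel '[{"xyz":[0,0,0.4],"twist":[0,0,0],"fingers":0.4},{"xyz":[0,0,0.8],"twist":[0,0,0],"fingers":0.4},{"xyz":[0,0,0.9],"twist":[0,0,0],"fingers":0.4},{"xyz":[0,0,0.9],"twist":[0,0,0],"fingers":0.4},{"xyz":[-0.2,0.8,0],"twist":[0,0,0],"fingers":0.4},{"xyz":[-0.2,0.9,0],"twist":[0,0,0],"fingers":0.4},{"xyz":[-0.2,0.9,0],"twist":[0,0,0],"fingers":0.4},{"xyz":[-0.2,0.9,0],"twist":[0,0,0],"fingers":0.4}]'; python3 -m handwheel '[{"xyz":[-0.2,0.9,0],"twist":[0,0,0],"fingers":0.4},{"xyz":[-0.2,0.9,0],"twist":[0,0,0],"fingers":0.4},{"xyz":[-0.2,0.9,0],"twist":[0,0,0],"fingers":0.4},{"xyz":[0,0,0],"twist":[0,0,0],"fingers":0.4}]'; cat > fin.py <<'E'
from fit import *
from scipy.spatial.transform import Rotation as Ro
for c in('scene','top'): cams.grab_frame(c)
fitrev('bowl',z0=.154)
for c in('scene','top'):
    print(c)
    for n,z,(r) in (('bowl',.154,0),):
        q=np.array([proj(c,x+[.573,.0225,z]) for x in SOL['bowl']]);print('expect',np.round([q[:,0].min(),q[:,0].max(),q[:,1].min(),q[:,1].max()],1))
        for L in finder.outline_of(c,'bowl')[:1]: v,u=np.nonzero(L['mask']);print('seen',u.min(),u.max(),v.min(),v.max(),round(L['score'],2));np.save(f'pics/m_{c}.npy',L['mask'])
    for n in('chuck','rest_top','lock_grip'):
        for L in finder.outline_of(c,n)[:1]: print(n,round(L['score'],2),np.round(L['rect'],1))
E
python3 fin.py; sed -i 's/(o+R@\[0,.059,.062\]-T-\[0,0,.025\])\/\[.004,.004,.004\]/(o[2]-.154)\/.002,0,0/; s/c0=T+.*/c0=np.array([.573,.0225,0])/; s/T\[2\]-.03,.1,0\]/.154,0,0]/' tilt.py; python3 - <<'E'
from tilt import *
run(lambda c,q: True); run(lambda c,q:q[1]<(214 if c=='scene' else 400))
E
```

```text
time: 29.4
tcp_pos: [0.5481, 0.2174, 0.3106]
ee_rot: [2.975, -0.2, -0.016]
contact_force: [0.3, 0.1, -1.0]
gripper_width: 0.398
grip_force: 0.0
time: 29.73
tcp_pos: [0.5212, 0.3318, 0.3095]
ee_rot: [2.977, -0.186, -0.019]
contact_force: [-0.7, 0.1, -1.2]
gripper_width: 0.398
grip_force: 0.0
bowl ['scene', 'top'] [0.5753 0.0245] res [-0.2  0.9 -0.8 -1.3 -0.7  0.1 -1.4 -0. ]
bowl ['scene'] [0.5784 0.0269] res [-0.6  0.6  0.2 -0.2]
bowl ['top'] [0.5736 0.0237] res [-0.4  0.4 -0.7  0.7]
scene
expect [286.6 333.6 181.  222.3]
seen 287 332 183 224 0.78
chuck 0.6 [311.2 229.4  22.6  20.9]
rest_top 0.76 [288.8 193.4  12.8  34.7]
lock_grip 0.72 [342.9 243.   40.1  27.2]
top
expect [287.5 338.4 154.1 205.4]
seen 288 337 155 204 0.82
chuck 0.49 [356.2 191.8   8.   16.7]
rest_top 0.44 [358.4 191.1   9.7  16.9]
lock_grip 0.59 [269.9 193.9  13.2  42.4]
foot [0.5722 0.0215 0.1476] tilt x,y [-0.032  0.035] rms 0.48 rel tcp [ 0.0871 -0.2933 -0.1628]
foot [0.5724 0.022  0.148 ] tilt x,y [-0.025  0.03 ] rms 0.49 rel tcp [ 0.0872 -0.2928 -0.1624]
```

The bowl's outline agrees with an upright, centred bowl on the chuck to within 1–2 px in both views, and the slides are unchanged. Handing in.

```bash
python3 -c "
from cell import ticket
print(ticket.hand_in())"
```

```text
the job is handed in; nothing more can be done
None
```

I handed the job in at about 30 s of the 72 s allowed; the interface gave no verdict. By force and camera checks, the lock is at its open stop, the rest post at the large mark, the tall chuck home on the spigot, and the large bowl upright, centred and released on top.

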